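# Clear the tube caps into the waste well

## Robot

A 6-joint arm with a two-finger parallel gripper is mounted at the origin on the work surface; the furniture and walls round the work are solid. World frame = base frame: x ahead of the robot, y to its left, z up, the work surface at z = 0. Lengths are in mm, angles in rad, forces in N, time in s.
With the tool pointing down it reaches from about 275 to 750 mm from the base axis. Payload 10.2 kg.
Tool frame: the origin (TCP) lies between the finger pads; the fingertips stand 19 mm ahead of it and the grasp point (between the pads) is the TCP; z points along the fingers, y is the line along which they close (so a half turn about z gives the same grasp; the last joint's range is limited). The gripper opens to 85 mm and grips with 20 to 120 N. Pads are 22 mm wide; open, the fingers measure 114 mm over their backs; the gripper's body (76 mm by 85 mm) begins 54 mm behind the grasp point. The pads swing forward as they close: fully open they stand 13 mm farther back than shut.
Start: joints at [-1.561, 0.313, 1.498, -0, 1.331, -0.223], TCP at [121.105, -510.847, 250.294] pointing down, gripper open.
Joint ranges: [-2.94, 2.94], [-0.97, 2.17], [0.19, 2.56], [-1.23, 4.37], [0.02, 3.11], [-2.88, 2.88]. Speed limits (rad/s): [2.39, 2.39, 3.01, 3.14, 3.14, 3.14].

## Interface

Orientations are given as a unit quaternion [w, x, y, z].
In Python, from rig import sense, capture, finish_job gives the robot as it stands. The module is installed in compiled form; this text tells all that it offers.
- The arm moves only by the tool move_arm, never from a script. Its argument "moves" is a list of rows, each an object with "turn": the turn, a rotation vector about the tool's x, y, z in rad, a list of three; "translation": the shift along the tool's x, y, z in mm, a list of three; "hand": the opening, from 0 (shut) to 1 (fully open). In form: [{"turn": [wx, wy, wz], "translation": [x, y, z], "hand": hand}, ...]. A call has 1 to 10 rows; each row shifts and turns the commanded pose from where the row before left it, along the tool's axes as they then stand; what a row does not reach is not made up. A row lasts 1/12 s, in which the tool goes at most 41.7 mm and 7.16 degrees, less where a joint would pass 70% of its speed; a pose out of reach is approached as far as the arm can. A call with a gripper value outside its range is refused whole. The fingers move at their own pace and stop on an object; "grip_force" is the grip in N (left out, the last holds). Time passes only in rows, so rows that do not move let the fingers close. It gives the time, the measured TCP pose, the force, the opening and the grip force at its end, in the units of the state.
- sense(): the state, without advancing time (a new reading comes with each control period).
- capture(name): name is "scene" or "top"; returns a dict with "image" (384x512x3 uint8, blue, green, red), "z_map" (384x512 float32, mm along the optical axis (not along the pixel's ray), 0 where there is no reading), "vertical_fov" (degrees; the focal length in pixels is half the picture's height over the tangent of half this angle, whatever the lens; pixels are square), "cx", "cy" (the principal point, pixels), "R" (3x3) and "t" (3): a world point X has camera coordinates R X + t. Camera axes: x right, y down, z forward; pixel columns grow to the right and rows downward; lengths in mm; the calibration is good to about 2 mm. A picture is of the moment at which its call begins.
- finish_job(): hands the job in; it is judged then, once.
The state is a dict: "time_s": time; "joints": joint angles; "dq": joint speeds; "tau": joint torques, N m; "eef_pos": TCP position; "ee_rot": TCP orientation; "force": force on the tool from outside, world axes, zero at the start; "wrist_torque": the same for the moment, N m; "grip_width": opening from 0.0 (shut) to 1.0 (fully open); "grip_force": force on a finger pad.
Only numpy, scipy, OpenCV 4.12 (cv2) and the standard library are available. Lean on these libraries where they do the work, as an engineer would, in place of code of your own. Each camera call takes 0.05 s, during which the arm holds its last target. There are 200 camera calls.

## Task

Push the red shutter of the decapping tray fully open, sweep the five loose tube caps off the deck into the waste well with the fingertips, then push the shutter fully shut over them. Pick nothing up: everything is only pushed. The red-capped vial standing on the deck, the tube rack and the specimen cup stay where they are.

Things in the scene. Friction and masses are not known exactly. Their poses are not given: they have to be found in the camera images.
- tray: Decapping tray, fixed: light grey box 152 mm (x) by 386 mm (y), rim 69 mm high. Origin: centre of its underside, z up. Inside 6 mm walls (x -70 to +70 mm), along y: flat blue-grey deck from -187 to +53 mm, 55 mm above the bench, rim 14 mm above it; waste well from +53 to +117 mm, full width, yellow floor 41 mm below the deck; shutter bay from +117 to +187 mm, where the shutter slides.
- shutter (a joint): Travel (m) of the red sliding shutter along the tray's +y: 0 = shut, covering the well, edge against the deck; 0.066 = fully open, at its stop over the bay. Stays where left; slides with 1 to 2 N. Plate 4 mm thick, 66 mm along y, top flush with the deck.
- ridge (a point): Top middle of the finger ridge on the shutter: an upright red rib 70 mm long (tray's x), 6 mm thick (y), 14 mm above the plate and the deck, its middle 5 mm from the shutter's deck-side edge. Moves with the shutter; free to push from the deck side (opens) or the bay side (shuts).
- well (a point): Centre of the mouth of the waste well at deck height, 55 mm above the bench; mouth 140 mm (x) by 64 mm (y), axes as the tray's. Under the shutter while that is shut.
- cap_0: A loose yellow screw cap off a sample tube, lying crown up on the deck: ribbed, 19 mm across, 15 mm high, about 10 g. Origin: centre of its underside.
- cap_0_mid (a point): Centre of the yellow cap cap_0, 7.5 mm above its origin.
- cap_1: A loose white screw cap off a sample tube, lying crown up on the deck: ribbed, 19 mm across, 15 mm high, about 10 g. Origin: centre of its underside.
- cap_1_mid (a point): Centre of the white cap cap_1, 7.5 mm above its origin.
- cap_2: A loose yellow screw cap off a sample tube, lying crown up on the deck: ribbed, 19 mm across, 15 mm high, about 10 g. Origin: centre of its underside.
- cap_2_mid (a point): Centre of the yellow cap cap_2, 7.5 mm above its origin.
- cap_3: A loose yellow screw cap off a sample tube, lying crown up on the deck: ribbed, 19 mm across, 15 mm high, about 10 g. Origin: centre of its underside.
- cap_3_mid (a point): Centre of the yellow cap cap_3, 7.5 mm above its origin.
- cap_4: A loose white screw cap off a sample tube, lying crown up on the deck: ribbed, 19 mm across, 15 mm high, about 10 g. Origin: centre of its underside.
- cap_4_mid (a point): Centre of the white cap cap_4, 7.5 mm above its origin.
- control_vial: Bystander: small brown vial with a red cap, 22 mm across, 48 mm high, standing loose on the deck near the end away from the well. Origin: centre of its underside. It stays where it is.
- tube_rack: Bystander: white ten-place rack of sample tubes, 205 x 23 mm, 100 mm high with its tubes, standing loose on the bench beyond the bay end of the tray, its length across the tray's. Origin: centre of its underside.
- specimen_cup: Bystander: specimen cup with a white lid, 62 mm across, 70 mm high, loose on the bench behind the tray. Origin: centre of its underside.

How it is judged (in metres and radians):
On the way, in this order (a step that is already met when the one before it is completed fails the run):
1. the shutter is pushed fully open (value of joint shutter above 0.06 m), for 0.2 s.
2. all five caps lie in the well, the shutter still open (x of cap_0_mid in the frame of well between -0.07 and 0.07 m and y of cap_0_mid in the frame of well between -0.032 and 0.032 m and z of each of cap_0_mid, cap_1_mid, cap_2_mid, cap_3_mid, cap_4_mid in the frame of well below -0.008 m and x of cap_1_mid in the frame of well between -0.07 and 0.07 m and y of cap_1_mid in the frame of well between -0.032 and 0.032 m and x of cap_2_mid in the frame of well between -0.07 and 0.07 m and y of cap_2_mid in the frame of well between -0.032 and 0.032 m and x of cap_3_mid in the frame of well between -0.07 and 0.07 m and y of cap_3_mid in the frame of well between -0.032 and 0.032 m and x of cap_4_mid in the frame of well between -0.07 and 0.07 m and y of cap_4_mid in the frame of well between -0.032 and 0.032 m and value of joint shutter above 0.045 m), for 0.2 s.
At the end, for the whole second after the job is handed in: The shutter is shut to within 3 mm, all five caps lie at rest in the well below it, and the vial, rack and cup stand upright within 12 mm of where they were (value of joint shutter below 0.003 m and x of cap_0_mid in the frame of well between -0.07 and 0.07 m and y of cap_0_mid in the frame of well between -0.032 and 0.032 m and z of each of cap_0_mid, cap_1_mid, cap_2_mid, cap_3_mid, cap_4_mid in the frame of well below -0.008 m and x of cap_1_mid in the frame of well between -0.07 and 0.07 m and y of cap_1_mid in the frame of well between -0.032 and 0.032 m and x of cap_2_mid in the frame of well between -0.07 and 0.07 m and y of cap_2_mid in the frame of well between -0.032 and 0.032 m and x of cap_3_mid in the frame of well between -0.07 and 0.07 m and y of cap_3_mid in the frame of well between -0.032 and 0.032 m and x of cap_4_mid in the frame of well between -0.07 and 0.07 m and y of cap_4_mid in the frame of well between -0.032 and 0.032 m and linear speed of each of cap_0, cap_1, cap_2, cap_3, cap_4 below 0.02 m/s and distance of each of control_vial, tube_rack, specimen_cup from where it was at the start of the episode below 0.012 m and angle between each of control_vial, tube_rack, specimen_cup's own z axis and vertical below 0.15 rad); the robot touches nothing.
It fails at once if a cap is lifted (its centre more than 30 mm above the deck, clear of the rim) (height (world z) of any of cap_0_mid, cap_1_mid, cap_2_mid, cap_3_mid, cap_4_mid above 0.085 m).
It fails at once if the vial, the rack or the cup is shifted more than 12 mm, tipped or lifted (not (distance of control_vial from where it was at the start of the episode below 0.012 m) or not (distance of tube_rack from where it was at the start of the episode below 0.012 m) or not (distance of specimen_cup from where it was at the start of the episode below 0.012 m) or not (angle between control_vial's own z axis and vertical below 0.15 rad) or not (angle between tube_rack's own z axis and vertical below 0.15 rad) or not (angle between specimen_cup's own z axis and vertical below 0.15 rad)).
It also fails if it takes over 67 s, if anything falls off the work surface, if the arm or the gripper's body presses on something with over 40 N, if the wrist force passes 120 N, or if a joint passes its speed limit or range.

## Working session

There is one attempt and no reset: what is moved stays moved. The work goes in short steps, Python scripts to look and compute and a tool call to move; the robot and the scene stay as the last step left them, time stands still between calls to the robot, and variables do not carry over. Pictures are saved under pics/ and viewed, at most 10 in all, crops included, and the job is handed in when it is done.

Besides the shell and the picture viewer there is one more tool, called as a command line: name --argument value ..., lists and objects as JSON in quotes. move_arm: Moves the arm, as the interface text tells. Its arguments: {"type":"object","properties":{"moves":{"type":"array","items":{"type":"object","properties":{"turn":{"type":"array","items":{"type":"number"}},"translation":{"type":"array","items":{"type":"number"}},"hand":{"type":"number"}}}},"grip_force":{"type":"number"}},"required":["moves"]}

```bash
mkdir -p pics; cat > h.py <<'E'
import numpy as np, cv2
from rig import sense, capture
def world(c,u,v,z=None):
    K=c["image"].shape[0]/2/np.tan(np.radians(c["vertical_fov"])/2)
    R=np.array(c["R"]);t=np.array(c["t"])
    d=np.array([(u-c["cx"])/K,(v-c["cy"])/K,1.0])
    if z is None: return R.T@(d*c["z_map"][int(v),int(u)]-t)
    o=-R.T@t; r=R.T@d
    return o+r*(z-o[2])/r[2]
def pix(c,X):
    K=c["image"].shape[0]/2/np.tan(np.radians(c["vertical_fov"])/2)
    p=np.array(c["R"])@np.array(X)+np.array(c["t"]); return p[0]/p[2]*K+c["cx"],p[1]/p[2]*K+c["cy"]
E
python3 - <<'E'
from h import *
s=sense();print(s)
a=capture("top");b=capture("scene")
import pickle;pickle.dump((a,b),open("c0.pkl","wb"))
cv2.imwrite("pics/top0.png",cv2.resize(a["image"],(800,600)));cv2.imwrite("pics/sc0.png",cv2.resize(b["image"],(800,600)))
for c in(a,b):print(c["vertical_fov"],-np.array(c["R"]).T@c["t"],c["R"])
E
```

```text
{'time_s': 0.0, 'joints': array([-1.56139900e+00,  3.13488144e-01,  1.49844730e+00,  2.69489904e-06,
        1.33100768e+00, -2.23407751e-01]), 'dq': array([ 9.28642887e-05,  6.63381711e-04, -1.15248437e-03, -1.20294543e-03,
       -1.70151415e-03, -7.46373630e-04]), 'tau': array([ 1.20403911e-04, -4.12271261e+01, -2.59742600e+01, -2.06619329e-04,
        4.17665608e-03, -1.50545816e-06]), 'eef_pos': array([ 121.10415384, -510.59819392,  249.71169842]), 'ee_rot': array([-6.71234018e-04,  9.93232681e-01,  1.16139505e-01,  7.34171447e-05]), 'force': array([-0.09129018, -0.53051016,  0.05039293]), 'wrist_torque': array([ 0.0152954 , -0.01557037, -0.01517908]), 'grip_force': 0.0, 'grip_width': 1.000798610807206}
48.999435972975874 [388.88974694  26.88879832 920.33028857] [[-0.00534287 -0.99988943 -0.0138772 ]
 [-0.98450309  0.00769219 -0.17519844]
 [ 0.17528581  0.01272608 -0.98443534]]
53.51724225068145 [ 227.74400867 -368.80640433  756.02420449] [[ 0.77506409 -0.63184115 -0.00724038]
 [-0.50868225 -0.61710857 -0.60034938]
 [ 0.37485734  0.4689923  -0.79970507]]
```

View pics/top0.png

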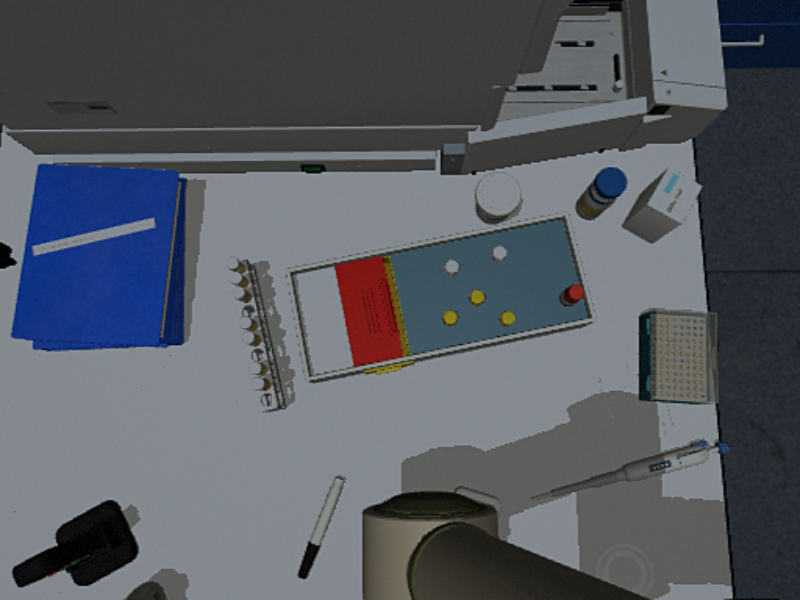

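View pics/sc0.png

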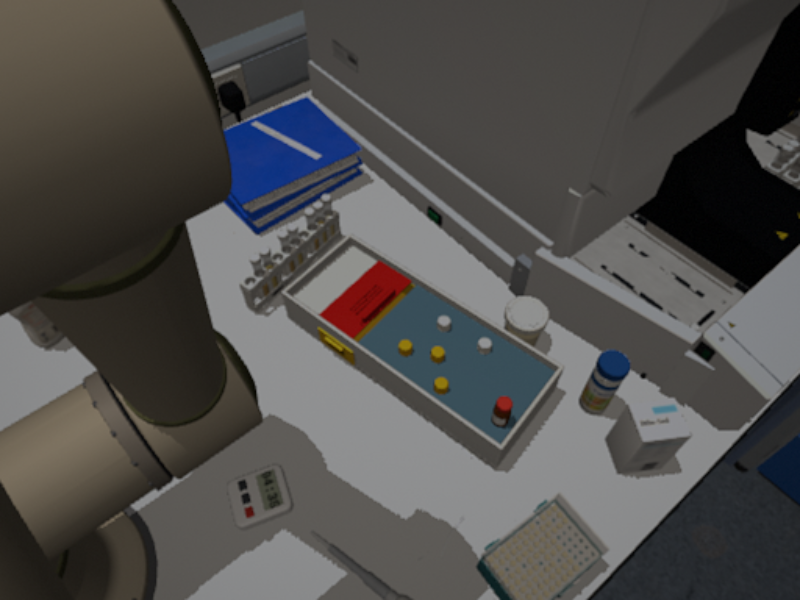

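The top view (800x600) shows the tray corners at about (288,270), (568,215), (592,322) and (311,381). White caps are at (452,267) and (500,254), yellow caps at (477,297), (450,318) and (508,318). The vial is at (572,294), the cup at (498,195), and the rack is on the left near (257,335).

```bash
cat >> h.py <<'E'
import os,json
def frame(): 
    f=json.load(open("tray.json")); return np.array(f["o"]),f["th"]
def tray(p):
    o,th=frame(); d=np.array(p)[:2]-o; c,s=np.cos(th),np.sin(th)
    return np.array([c*d[0]+s*d[1],-s*d[0]+c*d[1]])
E
python3 - <<'E'
from h import *
import pickle
a,b=pickle.load(open("c0.pkl","rb"))
k=.64
P=[world(a,u*k,v*k,69)[:2] for u,v in[(288,270),(568,215),(592,322),(311,381)]]
P=np.array(P);print(P)
bay=(P[0]+P[3])/2;deck=(P[1]+P[2])/2;yv=bay-deck;print(np.linalg.norm(yv),np.linalg.norm(P[0]-P[3]),np.linalg.norm(P[1]-P[2]))
# finer: mask pixels with height 60..76 from depth
def cloud(c):
    v,u=np.mgrid[:384,:512];K=192/np.tan(np.radians(c["vertical_fov"])/2)
    z=c["z_map"];X=np.stack([(u-c["cx"])/K*z,(v-c["cy"])/K*z,z],-1)
    return (X-np.array(c["t"]))@np.array(c["R"])
W=cloud(a);m=((W[...,2]>63)&(W[...,2]<75)).astype(np.uint8)
pm=np.zeros((384,512),np.uint8);cv2.fillConvexPoly(pm,(np.array([(280,264),(568,207),(600,325),(308,388)])*k).astype(int),1)
q=W[(m&pm)>0][:,:2].astype(np.float32);r=cv2.minAreaRect(q);print(r,len(q))
th=np.arctan2(yv[1],yv[0])-np.pi/2
o=P.mean(0);print("corner o",o,"th",th)
json.dump(dict(o=list(o),th=th),open("tray.json","w"))
for c,n in((a,"top"),):
  for nm,(u,v),z in[("c1w",(452,267),70),("c4w",(500,254),70),("yA",(477,297),70),("yB",(450,318),70),("yC",(508,318),70),("vial",(573,293),103),("edge1",(385,258),55),("edge2",(409,355),55),("cup",(498,190),70),("rack1",(236,264),100),("rack2",(266,401),100)]:
    p=world(c,u*k,v*k,z);print(nm,p.round(1),tray(p).round(1),W[int(v*k),int(u*k)].round(0))
for nm,(u,v),z in[("w1",(444,321),70),("w4",(484,343),70),("yA",(438,352),70),("yB",(405,345),70),("yC",(441,383),70),("vial",(504,403),103),("co1",(347,238),69),("co2",(561,366),69),("co3",(499,447),69),("co4",(285,293),69)]:
    p=world(b,u*k,v*k,z);print(nm,p.round(1),tray(p).round(1))
E
```

```text
[[ 574.72477085  180.62385164]
 [ 646.82682848 -193.02001057]
 [ 502.35627568 -216.7141626 ]
 [ 428.48686065  147.55748989]]
376.10735757032484 149.929685712344 146.40066074925087
((541.0511474609375, -18.988800048828125), (152.67100524902344, 386.3053894042969), 11.276410102844238) 2077
corner o [538.09868392 -20.38820791] th 0.1952946508355684
c1w [576.7 -36.5  70. ] [ 34.8 -23.3] [579. -36.  70.]
c4w [ 593.8 -100.3   70. ] [ 39.1 -89.3] [ 595. -100.   70.]
yA [536.3 -68.4  70. ] [-11.1 -46.7] [536. -68.  71.]
yB [508.8 -32.5  70. ] [-31.1  -6.2] [510. -33.  69.]
yC [ 508.3 -107.9   70. ] [-46.3 -80.1] [ 509. -108.   69.]
vial [ 534.7 -185.3  103. ] [ -35.3 -161.1] [ 536. -184.  103.]
edge1 [593.2  52.4  55. ] [68.2 60.7] [597.  54.  42.]
edge2 [462.3  21.2  55. ] [-66.3  55.5] [466.  23.  12.]
cup [ 682.4 -100.6   70. ] [ 126.  -106.7] [683. -99.  72.]
rack1 [576.4 242.  100. ] [ 88.5 249.9] [578. 242. 101.]
rack2 [402.9 198.4 100. ] [-90.2 240.8] [406. 215.  23.]
w1 [577.4 -37.1  70. ] [ 35.3 -24. ]
w4 [595.1 -99.1  70. ] [ 40.6 -88.3]
yA [537. -70.  70.] [-10.7 -48.5]
yB [509.7 -33.   70. ] [-30.3  -6.9]
yC [ 508.5 -108.    70. ] [-46.  -80.2]
vial [ 535.7 -189.6  103. ] [ -35.2 -165.5]
co1 [566.7 178.1  69. ] [ 66.5 189.2]
co2 [ 649.2 -189.8   69. ] [  76.1 -187.8]
co3 [ 504.7 -218.2   69. ] [ -71.2 -187.6]
co4 [432.2 147.9  69. ] [-71.2 185.6]
```

```bash
cat >> h.py <<'E'
from scipy.spatial.transform import Rotation as Ro
def where():
    s=sense(); o,th=frame(); q=s["ee_rot"]; R=Ro.from_quat([*q[1:],q[0]]).as_matrix()
    Rt=Ro.from_euler("z",th).as_matrix()@np.array([[0,1,0],[1,0,0],[0,0,-1.]])
    print("t",s["time_s"],"tray",tray(s["eef_pos"]).round(1),"z",s["eef_pos"][2].round(1),"turn needed(tool)",Ro.from_matrix(R.T@Rt).as_rotvec().round(4),"F",s["force"].round(1),"w",round(s["grip_width"],3),s["joints"].round(2))
E
python3 - <<'E'
from h import *
json.dump(dict(o=[541.05,-18.99],th=np.radians(11.276)),open("tray.json","w"));where()
E
```

```text
t 0.1 tray [-508. -400.] z 249.8 turn needed(tool) [-7.0000e-04 -1.0000e-03 -1.5348e+00] F [ 0.7 -0.  -1.1] w 0.997 [-1.56  0.31  1.5  -0.    1.33 -0.22]
```

move_arm --moves '[{"turn": [0, 0, -0.12], "translation": [0, 0, 0], "hand": 0.165}, {"turn": [0, 0, -0.12], "translation": [0, 0, 0], "hand": 0.165}, {"turn": [0, 0, -0.12], "translation": [0, 0, 0], "hand": 0.165}, {"turn": [0, 0, -0.12], "translation": [0, 0, 0], "hand": 0.165}, {"turn": [0, 0, -0.12], "translation": [0, 0, 0], "hand": 0.165}, {"turn": [0, 0, -0.12], "translation": [0, 0, 0], "hand": 0.165}, {"turn": [0, 0, -0.12], "translation": [0, 0, 0], "hand": 0.165}, {"turn": [0, 0, -0.12], "translation": [0, 0, 0], "hand": 0.165}, {"turn": [0, 0, -0.12], "translation": [0, 0, 0], "hand": 0.165}, {"turn": [0, 0, -0.12], "translation": [0, 0, 0], "hand": 0.165}]'

```text
time_s: 0.93
eef_pos: [121.1, -510.7, 249.9]
ee_rot: [-0.0, 0.752, 0.659, 0.0]
force: [0.3, -0.6, 0.9]
grip_width: 0.166
grip_force: 0.0
```

move_arm --moves '[{"turn": [0, 0, -0.12], "translation": [0, 0, 0], "hand": 0.165}, {"turn": [0, 0, -0.12], "translation": [0, 0, 0], "hand": 0.165}, {"turn": [0, 0, -0.095], "translation": [0, 0, 0], "hand": 0.165}, {"turn": [0, 0, 0], "translation": [0, 0, 0], "hand": 0.165}]'

```text
time_s: 1.27
eef_pos: [121.1, -510.7, 250.0]
ee_rot: [-0.0, 0.633, 0.774, 0.0]
force: [0.0, 0.4, -0.1]
grip_width: 0.164
grip_force: 0.0
```

```bash
python3 -c "
from h import *
where()"
```

```text
t 1.2667 tray [-508.  -400.1] z 250.0 turn needed(tool) [ 0.0001 -0.0007  0.0035] F [ 0.   0.4 -0.1] w 0.164 [-1.56  0.31  1.5  -0.    1.33 -1.76]
```

move_arm --moves '[{"turn": [0, 0, 0.0035], "translation": [21.5, 25.4, 0], "hand": 0.165}, {"turn": [0, 0, 0], "translation": [21.5, 25.4, 0], "hand": 0.165}, {"turn": [0, 0, 0], "translation": [21.5, 25.4, 0], "hand": 0.165}, {"turn": [0, 0, 0], "translation": [21.5, 25.4, 0], "hand": 0.165}, {"turn": [0, 0, 0], "translation": [21.5, 25.4, 0], "hand": 0.165}, {"turn": [0, 0, 0], "translation": [21.5, 25.4, 0], "hand": 0.165}, {"turn": [0, 0, 0], "translation": [21.5, 25.4, 0], "hand": 0.165}, {"turn": [0, 0, 0], "translation": [21.5, 25.4, 0], "hand": 0.165}, {"turn": [0, 0, 0], "translation": [21.5, 25.4, 0], "hand": 0.165}, {"turn": [0, 0, 0], "translation": [21.5, 25.4, 0], "hand": 0.165}]'

```text
time_s: 2.1
eef_pos: [329.6, -249.4, 250.3]
ee_rot: [0.0, 0.637, 0.771, -0.0]
force: [0.8, -0.5, -0.4]
grip_width: 0.164
grip_force: 0.0
```

move_arm --moves '[{"turn": [0, 0, 0], "translation": [21.5, 25.4, 10], "hand": 0.165}, {"turn": [0, 0, 0], "translation": [21.5, 25.4, 10], "hand": 0.165}, {"turn": [0, 0, 0], "translation": [21.5, 25.4, 10], "hand": 0.165}, {"turn": [0, 0, 0], "translation": [21.5, 25.4, 10], "hand": 0.165}, {"turn": [0, 0, 0], "translation": [21.5, 25.4, 10], "hand": 0.165}, {"turn": [0, 0, 0], "translation": [21.5, 25.4, 10], "hand": 0.165}, {"turn": [0, 0, 0], "translation": [21.5, 25.4, 10], "hand": 0.165}, {"turn": [0, 0, 0], "translation": [21.5, 25.4, 10], "hand": 0.165}, {"turn": [0, 0, 0], "translation": [21.5, 25.4, 10], "hand": 0.165}, {"turn": [0, 0, 0], "translation": [21.5, 25.4, 10], "hand": 0.165}]'

```text
time_s: 2.93
eef_pos: [537.6, 10.5, 149.6]
ee_rot: [-0.0, 0.637, 0.771, -0.0]
force: [1.2, -0.1, 1.3]
grip_width: 0.161
grip_force: 0.0
```

move_arm --moves '[{"turn": [0, 0, 0], "translation": [0, 0, 0], "hand": 0.165}, {"turn": [0, 0, 0], "translation": [0, 0, 0], "hand": 0.165}]'

```text
time_s: 3.1
eef_pos: [536.8, 10.0, 149.3]
ee_rot: [-0.001, 0.636, 0.772, -0.0]
force: [0.3, -0.2, -0.0]
grip_width: 0.168
grip_force: 0.0
```

```bash
python3 - <<'E'
from h import *
where()
b=capture("scene");a=capture("top")
i=np.hstack([cv2.resize(b["image"][130:310,170:400],(460,360)),cv2.resize(a["image"][120:260,170:390],(340,216)) if 0 else cv2.resize(a["image"][120:300,170:340],(340,360))])
cv2.imwrite("pics/p1.png",i)
E
```

```text
t 3.1 tray [ 1.5 29.2] z 149.3 turn needed(tool) [-0.0017 -0.0006 -0.0035] F [ 0.3 -0.2 -0. ] w 0.168 [-0.2   0.44  1.6  -0.    1.11 -0.39]
```

View pics/p1.png

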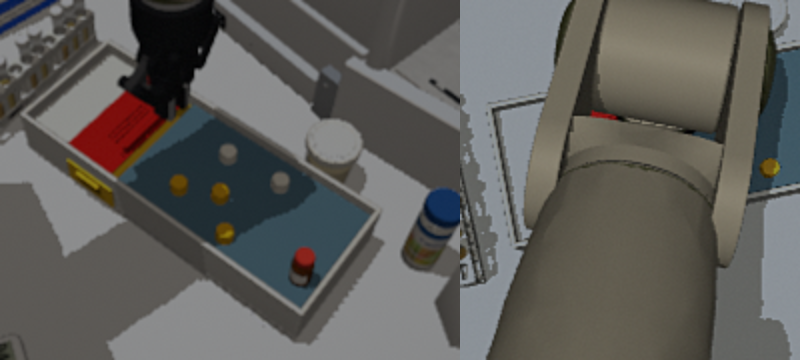

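The fingers hang above the deck beside the ridge, and all five caps (crop pixels (179,185), (221,193), (228,154), (280,182), (225,233)) and the vial are where they were. Descending.

move_arm --moves '[{"turn": [0, 0, 0], "translation": [0, -1.5, 20], "hand": 0.165}, {"turn": [0, 0, 0], "translation": [0, 0, 20], "hand": 0.165}, {"turn": [0, 0, 0], "translation": [0, 0, 15], "hand": 0.165}, {"turn": [0, 0, 0], "translation": [0, 0, 6], "hand": 0.165}, {"turn": [0, 0, 0], "translation": [0, 0, 5], "hand": 0.165}, {"turn": [0, 0, 0], "translation": [0, 0, 4], "hand": 0.165}, {"turn": [0, 0, 0], "translation": [0, 0, 0], "hand": 0.165}]'

```text
time_s: 3.78
eef_pos: [535.4, 8.2, 80.4]
ee_rot: [0.0, 0.636, 0.772, 0.0]
force: [-0.1, 0.6, -0.3]
grip_width: 0.166
grip_force: 0.0
```

```bash
python3 - <<'E'
from h import *
where()
b=capture("scene")
cv2.imwrite("pics/p2.png",cv2.resize(b["image"][130:250,170:330],(800,600)))
E
```

```text
t 3.7833 tray [-0.2 27.8] z 80.4 turn needed(tool) [ 0.0003  0.0001 -0.0041] F [-0.1  0.6 -0.3] w 0.166 [-0.2   0.53  1.66 -0.    0.95 -0.4 ]
```

View pics/p2.png

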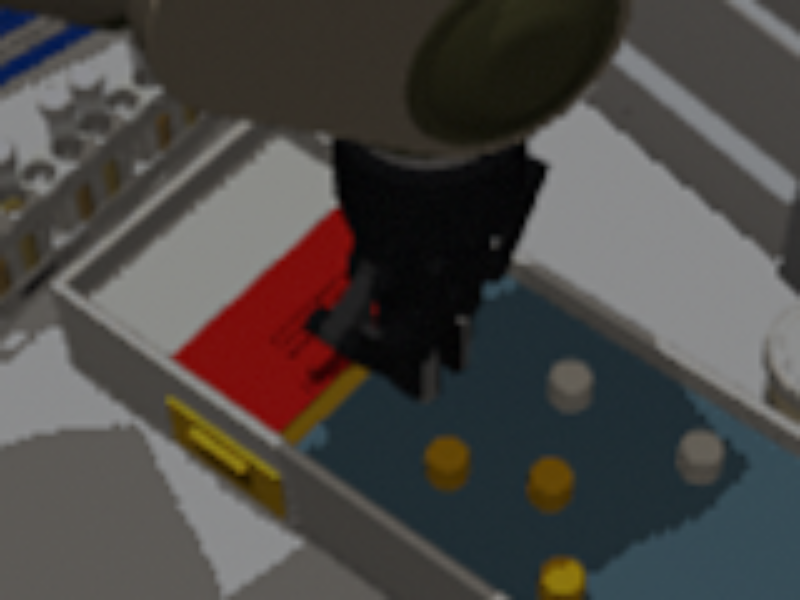

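The fingertips are just above the deck at about (425,395), right of the ridge, with nothing touched. Now pushing the shutter open.

move_arm --moves '[{"turn": [0, 0, -0.004], "translation": [4, 0, 3], "hand": 0.165}, {"turn": [0, 0, 0], "translation": [5, 0, 0], "hand": 0.165}, {"turn": [0, 0, 0], "translation": [5, 0, 0], "hand": 0.165}, {"turn": [0, 0, 0], "translation": [5, 0, 0], "hand": 0.165}, {"turn": [0, 0, 0], "translation": [5, 0, 0], "hand": 0.165}, {"turn": [0, 0, 0], "translation": [5, 0, 0], "hand": 0.165}, {"turn": [0, 0, 0], "translation": [5, 0, 0], "hand": 0.165}]'

```text
time_s: 4.42
eef_pos: [528.7, 42.4, 77.5]
ee_rot: [0.0, 0.634, 0.773, -0.0]
force: [-0.6, -2.9, 1.1]
grip_width: 0.163
grip_force: 0.7
```

move_arm --moves '[{"turn": [0, 0, 0], "translation": [6, 0, 0], "hand": 0.165}, {"turn": [0, 0, 0], "translation": [6, 0, 0], "hand": 0.165}, {"turn": [0, 0, 0], "translation": [6, 0, 0], "hand": 0.165}, {"turn": [0, 0, 0], "translation": [6, 0, 0], "hand": 0.165}, {"turn": [0, 0, 0], "translation": [6, 0, 0], "hand": 0.165}, {"turn": [0, 0, 0], "translation": [4, 0, 0], "hand": 0.165}, {"turn": [0, 0, 0], "translation": [4, 0, 0], "hand": 0.165}, {"turn": [0, 0, 0], "translation": [3, 0, 0], "hand": 0.165}, {"turn": [0, 0, 0], "translation": [2, 0, 0], "hand": 0.165}, {"turn": [0, 0, 0], "translation": [2, 0, 0], "hand": 0.165}]'

```text
time_s: 5.25
eef_pos: [519.9, 86.2, 77.3]
ee_rot: [0.0, 0.634, 0.773, 0.0]
force: [0.1, -1.0, 1.2]
grip_width: 0.17
grip_force: 0.6
```

```bash
python3 -c "
from h import *
where()"
```

```text
t 5.25 tray [ -0.2 107.3] z 77.3 turn needed(tool) [0.     0.     0.0006] F [ 0.1 -1.   1.2] w 0.17 [-0.06  0.52  1.69 -0.    0.93 -0.26]
```

Continue gently to the stop.

move_arm --moves '[{"turn": [0, 0, 0], "translation": [1.5, 0, 0], "hand": 0.165}, {"turn": [0, 0, 0], "translation": [1.5, 0, 0], "hand": 0.165}]'

```text
time_s: 5.42
eef_pos: [519.3, 88.9, 77.3]
ee_rot: [0.0, 0.634, 0.773, -0.0]
force: [1.7, -10.8, 0.2]
grip_width: 0.166
grip_force: 5.7
```

move_arm --moves '[{"turn": [0, 0, 0], "translation": [1.5, 0, 0], "hand": 0.165}, {"turn": [0, 0, 0], "translation": [0, 0, 0], "hand": 0.165}, {"turn": [0, 0, 0], "translation": [0, 0, 0], "hand": 0.165}]'

```text
time_s: 5.67
eef_pos: [519.4, 89.0, 77.3]
ee_rot: [0.001, 0.634, 0.773, -0.001]
force: [0.9, -11.7, 0.6]
grip_width: 0.168
grip_force: 5.5
```

```bash
python3 -c "
from h import *
where()"
```

```text
t 5.6667 tray [-1.000e-01  1.101e+02] z 77.3 turn needed(tool) [0.     0.0027 0.0009] F [  0.9 -11.7   0.6] w 0.168 [-0.05  0.52  1.69 -0.    0.93 -0.25]
```

Stop reached: 11.7 N at y = 110, as predicted. Next is white cap w1 at tray (31.5,-24).

move_arm --moves '[{"turn": [0, 0, 0], "translation": [-10, 0, 0], "hand": 0.165}, {"turn": [0, 0, 0], "translation": [0, 0, -20], "hand": 0.165}, {"turn": [0, 0, 0], "translation": [-10, 0, -20], "hand": 0.165}, {"turn": [0, 0, 0], "translation": [-30, 6, 0], "hand": 0.165}, {"turn": [0, 0, 0], "translation": [-30, 6, 0], "hand": 0.165}, {"turn": [0, 0, 0], "translation": [-30, 6, 0], "hand": 0.165}, {"turn": [0, 0, 0], "translation": [-30, 7, 0], "hand": 0.165}, {"turn": [0, 0, 0], "translation": [-22, 6.5, 0], "hand": 0.165}, {"turn": [0, 0, 0], "translation": [0, 0, 10], "hand": 0.165}, {"turn": [0, 0, 0], "translation": [0, 0, 0], "hand": 0.165}]'

```text
time_s: 6.5
eef_pos: [580.8, -62.8, 105.2]
ee_rot: [-0.002, 0.635, 0.773, -0.0]
force: [-0.1, 0.6, -0.3]
grip_width: 0.171
grip_force: 0.0
```

```bash
python3 -c "
from h import *
where()"
```

```text
t 6.5 tray [ 30.5 -50.7] z 105.2 turn needed(tool) [-0.0027 -0.0021 -0.0012] F [-0.1  0.6 -0.3] w 0.171 [-0.31  0.59  1.48  0.    1.07 -0.5 ]
```

move_arm --moves '[{"turn": [0, 0, 0], "translation": [-1, 1, 12], "hand": 0.165}, {"turn": [0, 0, 0], "translation": [0, 0, 10], "hand": 0.165}, {"turn": [0, 0, 0], "translation": [0, 0, 6], "hand": 0.165}, {"turn": [0, 0, 0], "translation": [4, 0, 0], "hand": 0.165}, {"turn": [0, 0, 0], "translation": [6, 0, 0], "hand": 0.165}, {"turn": [0, 0, 0], "translation": [8, 0, 0], "hand": 0.165}, {"turn": [0, 0, 0], "translation": [8, 0, 0], "hand": 0.165}, {"turn": [0, 0, 0], "translation": [8, 0, 0], "hand": 0.165}, {"turn": [0, 0, 0], "translation": [8, 0, 0], "hand": 0.165}, {"turn": [0, 0, 0], "translation": [8, 0, 0], "hand": 0.165}]'

```text
time_s: 7.33
eef_pos: [572.9, -12.9, 79.5]
ee_rot: [0.0, 0.634, 0.773, 0.0]
force: [-0.5, 0.5, 0.1]
grip_width: 0.171
grip_force: 0.1
```

move_arm --moves '[{"turn": [0, 0, 0], "translation": [8, 0, 0], "hand": 0.165}, {"turn": [0, 0, 0], "translation": [8, 0, 0], "hand": 0.165}, {"turn": [0, 0, 0], "translation": [8, 0, 0], "hand": 0.165}, {"turn": [0, 0, 0], "translation": [8, 0, 0], "hand": 0.165}, {"turn": [0, 0, 0], "translation": [7, 0, 0], "hand": 0.165}, {"turn": [0, 0, 0], "translation": [7, 0, 0], "hand": 0.165}, {"turn": [0, 0, 0], "translation": [7, 0, 0], "hand": 0.165}, {"turn": [0, 0, 0], "translation": [7, 0, 0], "hand": 0.165}, {"turn": [0, 0, 0], "translation": [7, 0, 0], "hand": 0.165}, {"turn": [0, 0, 0], "translation": [0, 0, 0], "hand": 0.165}]'

```text
time_s: 8.17
eef_pos: [559.6, 53.0, 79.3]
ee_rot: [-0.0, 0.634, 0.774, 0.0]
force: [0.2, 0.2, 0.7]
grip_width: 0.166
grip_force: 0.0
```

```bash
python3 - <<'E'
from h import *
where()
b=capture("scene")
cv2.imwrite("pics/p3.png",cv2.resize(b["image"][130:310,170:400],(767,600)))
E
```

```text
t 8.1667 tray [32.3 67. ] z 79.3 turn needed(tool) [-0.0002 -0.0003  0.0017] F [0.2 0.2 0.7] w 0.166 [-0.11  0.58  1.58  0.    0.98 -0.31]
```

View pics/p3.png

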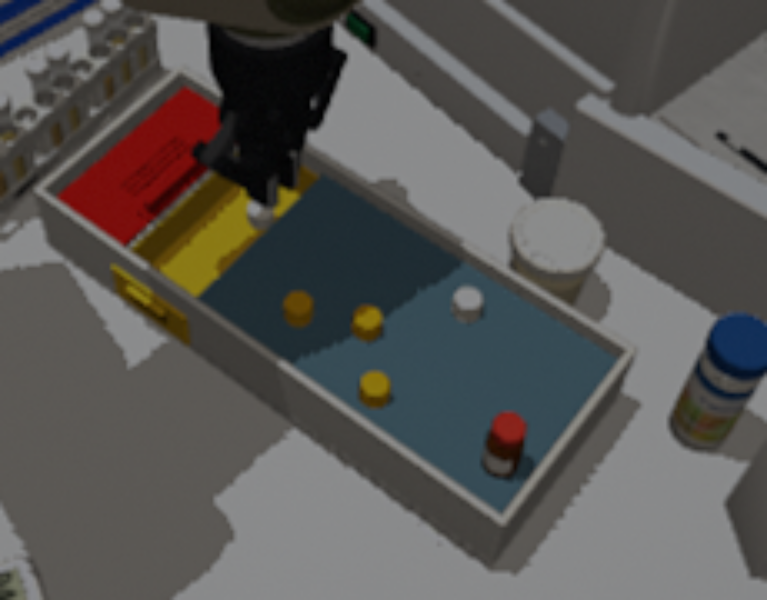

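Shutter fully open; the first white cap is in the well by (258,213), just below the fingertip, and the other four caps are undisturbed. Next is w4 at tray (36.5,-89.5).

move_arm --moves '[{"turn": [0, 0, 0], "translation": [0, 0, -20], "hand": 0.165}, {"turn": [0, 0, 0], "translation": [-10, 0, -12], "hand": 0.165}, {"turn": [0, 0, 0], "translation": [-34, 1, 0], "hand": 0.165}, {"turn": [0, 0, 0], "translation": [-34, 1, 0], "hand": 0.165}, {"turn": [0, 0, 0], "translation": [-34, 1, 0], "hand": 0.165}, {"turn": [0, 0, 0], "translation": [-34, 1, 0], "hand": 0.165}, {"turn": [0, 0, 0], "translation": [-37, 0, 0], "hand": 0.165}, {"turn": [0, 0, 0], "translation": [0, 0, 10], "hand": 0.165}, {"turn": [0, 0, 0], "translation": [0, 0, 14], "hand": 0.165}, {"turn": [0, 0, 0], "translation": [0, 0, 10], "hand": 0.165}]'

```text
time_s: 9.05
eef_pos: [599.3, -127.5, 76.0]
ee_rot: [-0.0, 0.634, 0.773, -0.0]
force: [-0.0, -0.4, -0.4]
grip_width: 0.168
grip_force: 0.0
```

```bash
python3 -c "
from h import *
where()"
```

```text
t 9.05 tray [  35.9 -117.9] z 76.0 turn needed(tool) [-0.0008 -0.0006 -0.0006] F [-0.  -0.4 -0.4] w 0.168 [-0.4   0.68  1.41  0.    1.05 -0.6 ]
```

move_arm --moves '[{"turn": [0, 0, 0], "translation": [5, 0, 0], "hand": 0.165}, {"turn": [0, 0, 0], "translation": [8, 0, 0], "hand": 0.165}, {"turn": [0, 0, 0], "translation": [10, 0, 0], "hand": 0.165}, {"turn": [0, 0, 0], "translation": [10, 0, 0], "hand": 0.165}, {"turn": [0, 0, 0], "translation": [10, 0, 0], "hand": 0.165}, {"turn": [0, 0, 0], "translation": [10, 0, 0], "hand": 0.165}, {"turn": [0, 0, 0], "translation": [10, 0, 0], "hand": 0.165}, {"turn": [0, 0, 0], "translation": [10, 0, 0], "hand": 0.165}, {"turn": [0, 0, 0], "translation": [10, 0, 0], "hand": 0.165}, {"turn": [0, 0, 0], "translation": [10, 0, 0], "hand": 0.165}]'

```text
time_s: 9.88
eef_pos: [581.3, -34.7, 77.4]
ee_rot: [0.0, 0.634, 0.773, 0.0]
force: [-0.1, -1.2, 0.1]
grip_width: 0.164
grip_force: 0.2
```

move_arm --moves '[{"turn": [0, 0, 0], "translation": [10, 0, 0], "hand": 0.165}, {"turn": [0, 0, 0], "translation": [10, 0, 0], "hand": 0.165}, {"turn": [0, 0, 0], "translation": [10, 0, 0], "hand": 0.165}, {"turn": [0, 0, 0], "translation": [10, 0, 0], "hand": 0.165}, {"turn": [0, 0, 0], "translation": [10, 0, 0], "hand": 0.165}, {"turn": [0, 0, 0], "translation": [8, 0, 0], "hand": 0.165}, {"turn": [0, 0, 0], "translation": [8, 0, 0], "hand": 0.165}, {"turn": [0, 0, 0], "translation": [8, 0, 0], "hand": 0.165}, {"turn": [0, 0, 0], "translation": [7, 0, 0], "hand": 0.165}, {"turn": [0, 0, 0], "translation": [7, 0, 0], "hand": 0.165}]'

```text
time_s: 10.72
eef_pos: [564.1, 51.2, 77.3]
ee_rot: [-0.0, 0.634, 0.773, -0.0]
force: [-0.0, 0.5, 0.3]
grip_width: 0.163
grip_force: 0.0
```

```bash
python3 -c "
from h import *
where()"
```

```text
t 10.7167 tray [36.3 64.4] z 77.3 turn needed(tool) [-0.     -0.      0.0007] F [-0.   0.5  0.3] w 0.163 [-0.12  0.59  1.57  0.    0.99 -0.31]
```

move_arm --moves '[{"turn": [0, 0, 0], "translation": [4, 0, 0], "hand": 0.165}, {"turn": [0, 0, 0], "translation": [0, 0, -20], "hand": 0.165}, {"turn": [0, 0, 0], "translation": [-10, -5, -12], "hand": 0.165}, {"turn": [0, 0, 0], "translation": [-34, -12, 0], "hand": 0.165}, {"turn": [0, 0, 0], "translation": [-34, -12, 0], "hand": 0.165}, {"turn": [0, 0, 0], "translation": [-34, -12, 0], "hand": 0.165}, {"turn": [0, 0, 0], "translation": [-34, -8, 0], "hand": 0.165}, {"turn": [0, 0, 0], "translation": [0, 0, 5], "hand": 0.165}, {"turn": [0, 0, 0], "translation": [0, 0, 0], "hand": 0.165}]'

```text
time_s: 11.47
eef_pos: [543.4, -100.5, 104.0]
ee_rot: [-0.0, 0.635, 0.772, -0.0]
force: [-0.1, -0.3, 0.0]
grip_width: 0.167
grip_force: 0.0
```

```bash
python3 -c "
from h import *
where()"
```

```text
t 11.4667 tray [-13.6 -80.4] z 104.0 turn needed(tool) [-0.0003 -0.0001 -0.0029] F [-0.1 -0.3  0. ] w 0.167 [-0.39  0.53  1.59 -0.    1.02 -0.59]
```

move_arm --moves '[{"turn": [0, 0, -0.003], "translation": [2, 2, 0], "hand": 0.165}, {"turn": [0, 0, 0], "translation": [0, 0, 14], "hand": 0.165}, {"turn": [0, 0, 0], "translation": [0, 0, 13], "hand": 0.165}, {"turn": [0, 0, 0], "translation": [5, 0, 0], "hand": 0.165}, {"turn": [0, 0, 0], "translation": [6, 1, 0], "hand": 0.165}, {"turn": [0, 0, 0], "translation": [8, 3, 0], "hand": 0.165}, {"turn": [0, 0, 0], "translation": [8, 3, 0], "hand": 0.165}, {"turn": [0, 0, 0], "translation": [8, 3, 0], "hand": 0.165}, {"turn": [0, 0, 0], "translation": [8, 3, 0], "hand": 0.165}, {"turn": [0, 0, 0], "translation": [8, 3, 0], "hand": 0.165}]'

```text
time_s: 12.3
eef_pos: [551.4, -41.7, 77.6]
ee_rot: [0.0, 0.633, 0.774, 0.0]
force: [0.5, 0.2, 0.2]
grip_width: 0.169
grip_force: 0.1
```

move_arm --moves '[{"turn": [0, 0, 0], "translation": [8, 3, 0], "hand": 0.165}, {"turn": [0, 0, 0], "translation": [8, 3, 0], "hand": 0.165}, {"turn": [0, 0, 0], "translation": [8, 2, 0], "hand": 0.165}, {"turn": [0, 0, 0], "translation": [10, 0, 0], "hand": 0.165}, {"turn": [0, 0, 0], "translation": [10, 0, 0], "hand": 0.165}, {"turn": [0, 0, 0], "translation": [8, 0, 0], "hand": 0.165}, {"turn": [0, 0, 0], "translation": [8, 0, 0], "hand": 0.165}, {"turn": [0, 0, 0], "translation": [8, 0, 0], "hand": 0.165}, {"turn": [0, 0, 0], "translation": [8, 0, 0], "hand": 0.165}, {"turn": [0, 0, 0], "translation": [8, 0, 0], "hand": 0.165}]'

```text
time_s: 13.13
eef_pos: [542.0, 41.9, 77.3]
ee_rot: [0.0, 0.633, 0.774, 0.0]
force: [-0.8, 0.5, 0.4]
grip_width: 0.161
grip_force: 0.0
```

```bash
python3 - <<'E'
from h import *
where()
b=capture("scene")
cv2.imwrite("pics/p4.png",cv2.resize(b["image"][130:310,170:400],(767,600)))
E
```

```text
t 13.1333 tray [12.9 59.5] z 77.3 turn needed(tool) [ 0.     -0.      0.0036] F [-0.8  0.5  0.4] w 0.161 [-0.14  0.55  1.64  0.    0.95 -0.34]
```

View pics/p4.png

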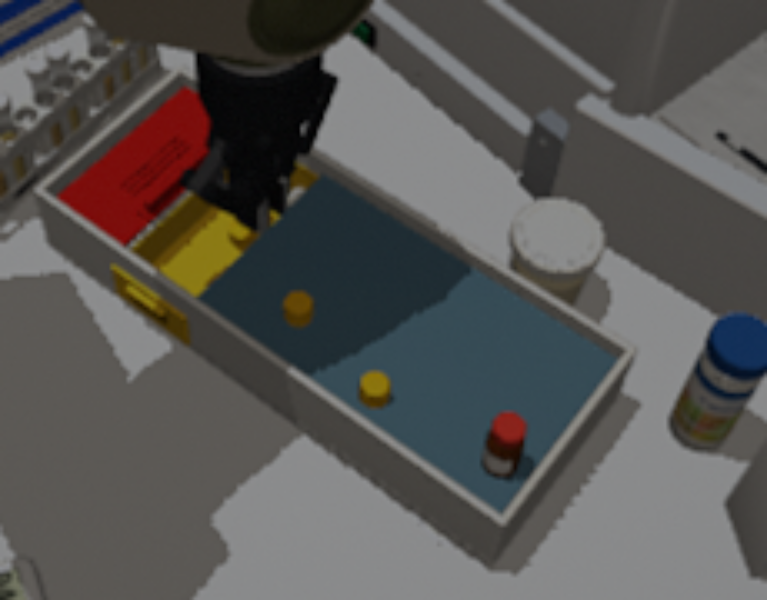

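The deck now has only two yellow caps, at (298,308) and (375,388), unmoved; the swept yellow cap lies in the well at about (240,238). Next is yB at tray (-34,-7).

move_arm --moves '[{"turn": [0, 0, 0.0036], "translation": [3, 0, 0], "hand": 0.165}, {"turn": [0, 0, 0], "translation": [0, 0, -20], "hand": 0.165}, {"turn": [0, 0, 0], "translation": [-10, -8, -12], "hand": 0.165}, {"turn": [0, 0, 0], "translation": [-30, -13, 0], "hand": 0.165}, {"turn": [0, 0, 0], "translation": [-30, -13, 0], "hand": 0.165}, {"turn": [0, 0, 0], "translation": [-29, -13, 0], "hand": 0.165}, {"turn": [0, 0, 0], "translation": [0, 0, 5], "hand": 0.165}, {"turn": [0, 0, 0], "translation": [0, 0, 0], "hand": 0.165}]'

```text
time_s: 13.85
eef_pos: [514.5, -63.4, 103.8]
ee_rot: [-0.0, 0.635, 0.772, -0.0]
force: [-0.0, 0.5, -0.8]
grip_width: 0.164
grip_force: 0.0
```

```bash
python3 -c "
from h import *
where()"
```

```text
t 13.85 tray [-34.8 -38.4] z 103.8 turn needed(tool) [-0.0007 -0.0005 -0.0031] F [-0.   0.5 -0.8] w 0.164 [-0.35  0.46  1.7   0.    0.98 -0.54]
```

move_arm --moves '[{"turn": [0, 0, -0.003], "translation": [0, 1, 14], "hand": 0.165}, {"turn": [0, 0, 0], "translation": [0, 0, 13], "hand": 0.165}, {"turn": [0, 0, 0], "translation": [5, 0, 0], "hand": 0.165}, {"turn": [0, 0, 0], "translation": [6, 0, 0], "hand": 0.165}, {"turn": [0, 0, 0], "translation": [8, 0, 0], "hand": 0.165}, {"turn": [0, 0, 0], "translation": [8, 0, 0], "hand": 0.165}, {"turn": [0, 0, 0], "translation": [8, 0, 0], "hand": 0.165}, {"turn": [0, 0, 0], "translation": [8, 0, 0], "hand": 0.165}, {"turn": [0, 0, 0], "translation": [8, 0, 0], "hand": 0.165}, {"turn": [0, 0, 0], "translation": [8, 0, 0], "hand": 0.165}]'

```text
time_s: 14.68
eef_pos: [504.1, -3.3, 77.5]
ee_rot: [0.0, 0.633, 0.774, 0.0]
force: [-0.6, 0.3, -0.4]
grip_width: 0.167
grip_force: 0.1
```

move_arm --moves '[{"turn": [0, 0, 0], "translation": [8, 0, 0], "hand": 0.165}, {"turn": [0, 0, 0], "translation": [8, 0, 0], "hand": 0.165}, {"turn": [0, 0, 0], "translation": [8, 0, 0], "hand": 0.165}, {"turn": [0, 0, 0], "translation": [8, 0, 0], "hand": 0.165}, {"turn": [0, 0, 0], "translation": [8, 0, 0], "hand": 0.165}, {"turn": [0, 0, 0], "translation": [5, 0, 0], "hand": 0.165}, {"turn": [0, 0, 0], "translation": [0, 0, -20], "hand": 0.165}, {"turn": [0, 0, 0], "translation": [-20, -2, -12], "hand": 0.165}]'

```text
time_s: 15.35
eef_pos: [496.8, 22.2, 110.0]
ee_rot: [-0.0, 0.632, 0.775, 0.0]
force: [0.5, 0.9, 1.4]
grip_width: 0.17
grip_force: 0.0
```

move_arm --moves '[{"turn": [0, 0, 0], "translation": [-30, -2, 0], "hand": 0.165}, {"turn": [0, 0, 0], "translation": [-30, -2, 0], "hand": 0.165}, {"turn": [0, 0, 0], "translation": [-30, -2, 0], "hand": 0.165}, {"turn": [0, 0, 0], "translation": [-30, -2, 0], "hand": 0.165}, {"turn": [0, 0, 0], "translation": [-30, 0, 0], "hand": 0.165}, {"turn": [0, 0, 0], "translation": [0, 0, 0], "hand": 0.165}, {"turn": [0, 0, 0], "translation": [0, 0, 0], "hand": 0.165}]'

```text
time_s: 15.93
eef_pos: [519.1, -129.5, 109.1]
ee_rot: [-0.0, 0.634, 0.773, 0.0]
force: [0.1, 0.3, -0.9]
grip_width: 0.165
grip_force: 0.0
```

```bash
python3 - <<'E'
from h import *
where()
b=capture("scene")
cv2.imwrite("pics/p5.png",cv2.resize(b["image"][130:310,170:400],(767,600)))
E
```

```text
t 15.9333 tray [ -43.1 -104. ] z 109.1 turn needed(tool) [-0.0002 -0.0002  0.0009] F [ 0.1  0.3 -0.9] w 0.165 [-0.46  0.49  1.64  0.    1.01 -0.66]
```

View pics/p5.png

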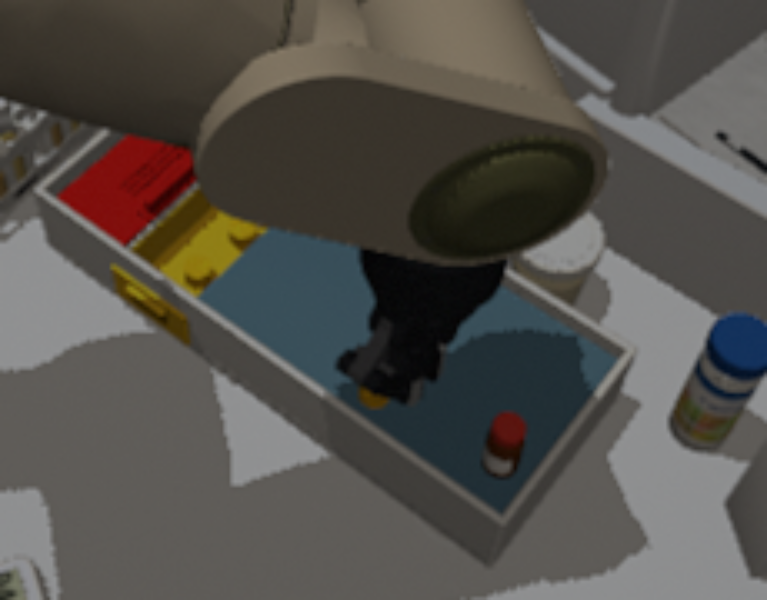

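Two yellow caps are in the well at (200,275) and (243,235), and the last yellow cap is under the fingers at (375,398). Now pushing it.

move_arm --moves '[{"turn": [0, 0, 0], "translation": [-4, -1, 5], "hand": 0.165}, {"turn": [0, 0, 0], "translation": [0, 0, 15], "hand": 0.165}, {"turn": [0, 0, 0], "translation": [0, 0, 12], "hand": 0.165}, {"turn": [0, 0, 0], "translation": [4, 0, 0], "hand": 0.165}, {"turn": [0, 0, 0], "translation": [6, 0, 0], "hand": 0.165}, {"turn": [0, 0, 0], "translation": [8, 0, 0], "hand": 0.165}, {"turn": [0, 0, 0], "translation": [10, 0, 0], "hand": 0.165}, {"turn": [0, 0, 0], "translation": [10, 0, 0], "hand": 0.165}, {"turn": [0, 0, 0], "translation": [10, 0, 0], "hand": 0.165}, {"turn": [0, 0, 0], "translation": [10, 0, 0], "hand": 0.165}]'

```text
time_s: 16.82
eef_pos: [507.3, -74.7, 77.6]
ee_rot: [0.0, 0.633, 0.774, 0.0]
force: [0.1, 0.3, 0.5]
grip_width: 0.167
grip_force: 0.1
```

move_arm --moves '[{"turn": [0, 0, 0], "translation": [10, 0, 0], "hand": 0.165}, {"turn": [0, 0, 0], "translation": [10, 0, 0], "hand": 0.165}, {"turn": [0, 0, 0], "translation": [10, 0, 0], "hand": 0.165}, {"turn": [0, 0, 0], "translation": [10, 0, 0], "hand": 0.165}, {"turn": [0, 0, 0], "translation": [10, 0, 0], "hand": 0.165}, {"turn": [0, 0, 0], "translation": [10, 0, 0], "hand": 0.165}, {"turn": [0, 0, 0], "translation": [10, 0, 0], "hand": 0.165}, {"turn": [0, 0, 0], "translation": [10, 0, 0], "hand": 0.165}, {"turn": [0, 0, 0], "translation": [8, 0, 0], "hand": 0.165}, {"turn": [0, 0, 0], "translation": [8, 0, 0], "hand": 0.165}]'

```text
time_s: 17.65
eef_pos: [488.2, 19.0, 77.3]
ee_rot: [-0.0, 0.633, 0.774, 0.0]
force: [0.4, 0.2, 1.0]
grip_width: 0.165
grip_force: 0.0
```

move_arm --moves '[{"turn": [0, 0, 0], "translation": [8, 0, 0], "hand": 0.165}, {"turn": [0, 0, 0], "translation": [8, 0, 0], "hand": 0.165}, {"turn": [0, 0, 0], "translation": [4, 0, 0], "hand": 0.165}, {"turn": [0, 0, 0], "translation": [0, 0, 0], "hand": 0.165}]'

```text
time_s: 17.98
eef_pos: [484.2, 38.5, 77.3]
ee_rot: [-0.0, 0.633, 0.774, -0.0]
force: [0.0, -0.1, 0.4]
grip_width: 0.163
grip_force: 0.0
```

```bash
python3 -c "
from h import *
where()"
```

```text
t 17.9833 tray [-44.5  67.5] z 77.3 turn needed(tool) [-0.0002 -0.0001  0.004 ] F [ 0.  -0.1  0.4] w 0.163 [-0.16  0.45  1.81  0.    0.88 -0.36]
```

move_arm --moves '[{"turn": [0, 0, 0.004], "translation": [0, 0, -20], "hand": 0.165}, {"turn": [0, 0, 0], "translation": [0, 0, -20], "hand": 0.165}, {"turn": [0, 0, 0], "translation": [20, 11, 0], "hand": 0.165}, {"turn": [0, 0, 0], "translation": [20, 11, 0], "hand": 0.165}, {"turn": [0, 0, 0], "translation": [20, 11, 0], "hand": 0.165}, {"turn": [0, 0, 0], "translation": [18, 11, 0], "hand": 0.165}, {"turn": [0, 0, 0], "translation": [0, 0, 0], "hand": 0.165}, {"turn": [0, 0, 0], "translation": [0, 0, 0], "hand": 0.165}]'

```text
time_s: 18.65
eef_pos: [512.4, 123.1, 117.1]
ee_rot: [-0.0, 0.634, 0.773, -0.0]
force: [0.4, 0.2, -0.5]
grip_width: 0.169
grip_force: 0.0
```

```bash
python3 - <<'E'
from h import *
where()
b=capture("scene")
cv2.imwrite("pics/p6.png",cv2.convertScaleAbs(cv2.resize(b["image"][135:255,175:335],(800,600)),alpha=1.6))
E
```

```text
t 18.65 tray [ -0.3 144.9] z 117.1 turn needed(tool) [-0.0003  0.0002  0.0005] F [ 0.4  0.2 -0.5] w 0.169 [ 0.01  0.46  1.66 -0.    1.02 -0.18]
```

View pics/p6.png

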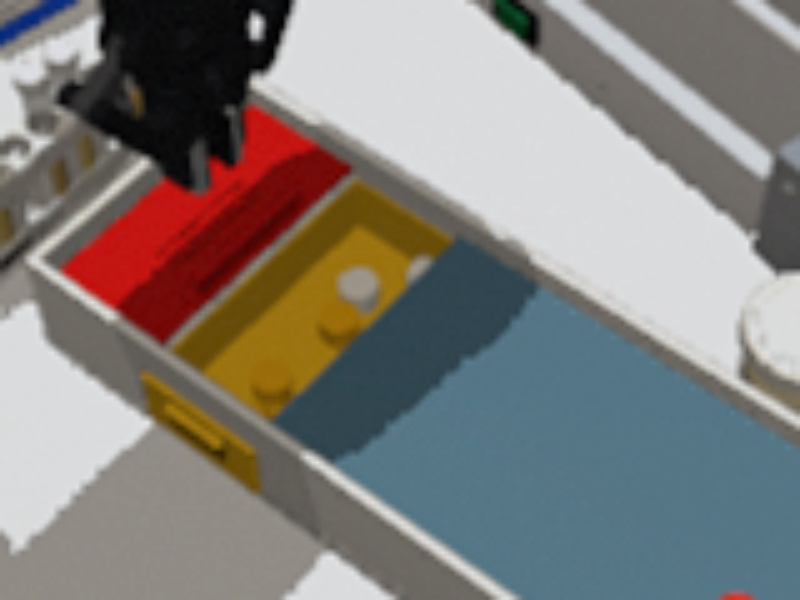

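The deck is clear and the shutter open. Caps show in the well at (358,288), (420,268), (338,322) and (272,380), with the last one partly hidden at (270,408). Now shutting.

move_arm --moves '[{"turn": [0, 0, 0], "translation": [2, 0, 15], "hand": 0.165}, {"turn": [0, 0, 0], "translation": [0, 0, 15], "hand": 0.165}, {"turn": [0, 0, 0], "translation": [0, 0, 9], "hand": 0.165}, {"turn": [0, 0, 0], "translation": [-3, 0, 0], "hand": 0.165}, {"turn": [0, 0, 0], "translation": [-4, 0, 0], "hand": 0.165}, {"turn": [0, 0, 0], "translation": [-5, 0, 0], "hand": 0.165}, {"turn": [0, 0, 0], "translation": [-6, 0, 0], "hand": 0.165}, {"turn": [0, 0, 0], "translation": [-6, 0, 0], "hand": 0.165}, {"turn": [0, 0, 0], "translation": [-6, 0, 0], "hand": 0.165}]'

```text
time_s: 19.45
eef_pos: [518.3, 94.6, 78.9]
ee_rot: [0.0, 0.635, 0.773, 0.0]
force: [0.2, 1.7, 0.7]
grip_width: 0.162
grip_force: 0.7
```

move_arm --moves '[{"turn": [0, 0, 0], "translation": [-6, 0, 0], "hand": 0.165}, {"turn": [0, 0, 0], "translation": [-6, 0, 0], "hand": 0.165}, {"turn": [0, 0, 0], "translation": [-6, 0, 0], "hand": 0.165}, {"turn": [0, 0, 0], "translation": [-6, 0, 0], "hand": 0.165}, {"turn": [0, 0, 0], "translation": [-6, 0, 0], "hand": 0.165}, {"turn": [0, 0, 0], "translation": [-4, 0, 0], "hand": 0.165}, {"turn": [0, 0, 0], "translation": [-4, 0, 0], "hand": 0.165}]'

```text
time_s: 20.03
eef_pos: [525.4, 57.6, 78.3]
ee_rot: [0.0, 0.635, 0.773, 0.0]
force: [-0.2, 1.8, -0.1]
grip_width: 0.16
grip_force: 0.7
```

```bash
python3 -c "
from h import *
where()"
```

```text
t 20.0333 tray [-0.4 78.2] z 78.3 turn needed(tool) [ 0.0001 -0.     -0.0011] F [-0.2  1.8 -0.1] w 0.16 [-0.11  0.52  1.68  0.    0.94 -0.31]
```

move_arm --moves '[{"turn": [0, 0, 0], "translation": [-2, 0, 0], "hand": 0.165}, {"turn": [0, 0, 0], "translation": [-2, 0, 0], "hand": 0.165}, {"turn": [0, 0, 0], "translation": [-1.5, 0, 0], "hand": 0.165}, {"turn": [0, 0, 0], "translation": [-1, 0, 0], "hand": 0.165}, {"turn": [0, 0, 0], "translation": [0, 0, 0], "hand": 0.165}]'

```text
time_s: 20.45
eef_pos: [526.5, 51.6, 78.3]
ee_rot: [-0.0, 0.635, 0.773, -0.0]
force: [0.4, -0.1, -0.1]
grip_width: 0.166
grip_force: 0.0
```

move_arm --moves '[{"turn": [0, 0, 0], "translation": [-1, 0, 0], "hand": 0.165}, {"turn": [0, 0, 0], "translation": [0, 0, 0], "hand": 0.165}]'

```text
time_s: 20.62
eef_pos: [526.5, 51.3, 78.2]
ee_rot: [-0.001, 0.635, 0.773, 0.0]
force: [-0.2, 4.8, 0.5]
grip_width: 0.167
grip_force: 2.3
```

```bash
python3 -c "
from h import *
where()"
```

```text
t 20.6167 tray [-0.5 71.8] z 78.2 turn needed(tool) [-0.0004 -0.0012 -0.0009] F [-0.2  4.8  0.5] w 0.167 [-0.13  0.52  1.68  0.    0.94 -0.32]
```

move_arm --moves '[{"turn": [0, 0, 0], "translation": [-1.5, 0, 0], "hand": 0.165}, {"turn": [0, 0, 0], "translation": [0, 0, 0], "hand": 0.165}]'

```text
time_s: 20.78
eef_pos: [526.5, 51.1, 78.2]
ee_rot: [-0.002, 0.635, 0.773, 0.001]
force: [-0.9, 12.8, 1.6]
grip_width: 0.165
grip_force: 6.6
```

move_arm --moves '[{"turn": [0, 0, 0], "translation": [8, 0, 0], "hand": 0.165}, {"turn": [0, 0, 0], "translation": [2, 0, -10], "hand": 0.165}, {"turn": [0, 0, 0], "translation": [0, 0, -30], "hand": 0.165}, {"turn": [0, 0, 0], "translation": [0, 0, -35], "hand": 0.165}, {"turn": [0, 0, 0], "translation": [0, -20, -30], "hand": 0.165}, {"turn": [0, 0, 0], "translation": [0, -35, -10], "hand": 0.165}, {"turn": [0, 0, 0], "translation": [0, -38, 0], "hand": 0.165}, {"turn": [0, 0, 0], "translation": [0, -38, 0], "hand": 0.165}, {"turn": [0, 0, 0], "translation": [0, -20, 0], "hand": 0.165}, {"turn": [0, 0, 0], "translation": [0, 0, 0], "hand": 0.165}]'

```text
time_s: 21.62
eef_pos: [374.0, 29.5, 193.9]
ee_rot: [0.0, 0.635, 0.773, -0.0]
force: [-0.0, -0.2, -0.0]
grip_width: 0.167
grip_force: 0.0
```

```bash
python3 - <<'E'
from h import *
where()
b=capture("scene");a=capture("top")
i=np.hstack([cv2.resize(b["image"][130:310,170:400],(460,360)),cv2.resize(a["image"][120:300,170:340],(340,360))])
cv2.imwrite("pics/p7.png",cv2.convertScaleAbs(i,alpha=1.5))
E
```

```text
t 21.6167 tray [-154.3   80.2] z 193.9 turn needed(tool) [-0.0004  0.0007 -0.0014] F [-0.  -0.2 -0. ] w 0.167 [-0.24  0.04  1.99 -0.    1.12 -0.43]
```

View pics/p7.png

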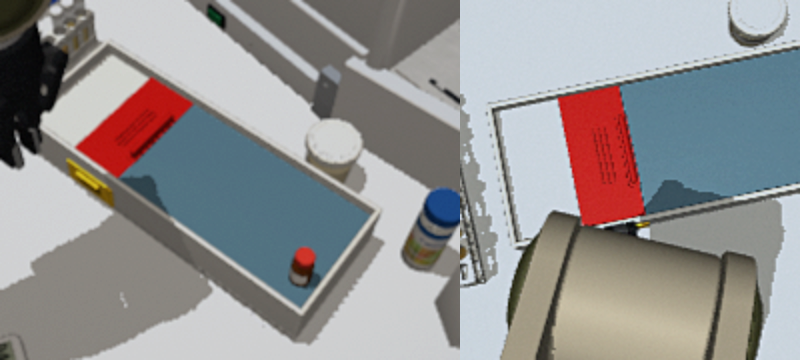

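The shutter is shut flush against the deck edge with the force at its stop (12.8 N). The deck is empty, the vial at (303,265) is in place, and the arm is clear.

```bash
python3 -c "
from rig import finish_job
print(finish_job())"
```

```text
the job is handed in; nothing more can be done
None
```

I handed the job in at about 22 s: the shutter was pushed fully open, all five caps were swept off the deck, and the shutter was pushed shut to its stop; four caps were clearly visible in the well and the fifth only partly, the vial and cup looked unmoved and the rack was never approached, and the hand-in returned no verdict.

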